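# Load a battery pack under the hold-down arm of a charging cradle

### The job

Load the battery pack with the stepped-down heel into the charging cradle: lay it on the track nose first, push the nose in under the sprung hold-down arm and on against the sprung contacts until the arm's toe drops behind the pack's shoulder. Then let go, so that the arm bears down on the heel and keeps the pack home. Push gently, without driving the contacts to the end of their travel or forcing the pack against the cradle, and leave everything else on the bench where it is.

Things in the scene. Friction and masses are not known exactly. Their poses are not given: they have to be found in the camera images.
- pack: Battery pack to load: grey plastic, 125 x 44 mm, 0.17-0.29 kg. Front body 50 mm long, 26 mm high, brass pads on the nose; behind it an upright shoulder steps down 8 mm to the heel, 75 mm long, 18 mm high. Origin: centre of underside; x from heel to nose (nose x +62.5 mm, rear end -62.5), z up. Grip the heel's ribbed sides about 60 mm behind the shoulder, clear of lip and cheeks.
- shoulder (a point): Foot of the pack's shoulder: centre line, x +12.5 mm, 18 mm above its underside, axes as the pack's. The toe of the hold-down arm must end up on the heel right behind it.
- cradle: Charging cradle, fixed: grey base x -170 to +175 mm, 120 wide, 18 high. Origin: on the bench under the track's centre line; x = loading direction (nose goes to +x), z up. On it stands the head (two cheeks, sprung contacts, hold-down arm), clamped up to 24 mm either way along x by two screws. That shift, called h here (-24 to +24 mm), is NOT measured: find it by feel or by sight.
- bed (a point): Point on the track's top above the cradle's origin, 44 mm above the bench; axes as the cradle's. The track is slick and flat, 36 mm wide (narrower than the pack, so fingertips fit beside it), x -165 to +85 mm. The toe's far face, which catches the shoulder, is at x = h: the pack is home when its shoulder has just passed x = h.
- track_end (a point): Near end of the track: centre line, track height, x = -165 mm from the cradle's origin, axes as the cradle's. The head's cheeks flank the track 47 mm apart, 56 mm above the bench, x = h+4 to h+68 mm, with a flared mouth about 62 mm wide at x = h-16.
- hold_arm (a joint): Angle (rad) of the steel hold-down arm, + as its toe lifts: 0 empty (toe 14 mm above track), 0.13 toe riding on the pack's body, 0.04 on its heel. Springs down with 3 to 6 N. Toe 16 mm wide; its lip rises at 32 deg towards -x to x = h-37 mm, 76 mm above bench, and meets a pack's nose at x = h-28. Lifting it with the nose takes 5 rising to 12 N along x, sliding on 5 N. Pivot 84 mm above bench, x = h+92.
- contacts (a joint): Travel (m) of the black sprung contact block at the track's end, pushed in by the nose: 0 free, face at x = h+47 mm; hard stop at 0.005. Pushes back 2 N at first touch, 8 N at 0.002, by which the toe drops, 14 N at 0.0042, which is overdriven. After letting go it springs back until the shoulder meets the toe and stays near 0.002.
- plain_pack: Another pack, same length and width but flat-topped, 26 mm high all over, no step: leave it where it lies. Origin: centre of the underside, x along its length, z up.
- meter: Handheld multimeter lying on its back, 90 x 180 x 40 mm, not to be moved. Origin: centre of underside.
- dial_gauge: Round pressure gauge lying on its back, 100 mm across, 37 mm high, brass stem; not to be moved. Origin: centre of underside.
- tee: Steel pipe tee, 80 mm long, 38 mm high, not to be moved. Origin: under its centre.
- adapter: Small upright brass adapter, 28 mm across, 42 mm high, not to be moved. Origin: centre of underside.
- driver: Black-handled screwdriver, not to be moved. Origin: under its middle.
- grease_jar: Jar with a white cap, 56 mm across, 55 mm high, not to be moved. Origin: centre of underside.
Mind the look-alikes: they are no part of the job. What is shaped like the pack but brown or green is not meant.

How it is judged (in metres and radians):
On the way:
1. the pack's body, lying on the track, has pushed the hold-down arm up and runs beneath its toe (value of joint hold_arm above 0.1 rad and contact force between pack and hold_arm above 1 N and z of shoulder in the frame of bed below 0.024 m), for 0.1 s.
At the end, for the whole second after the job is handed in: The pack rests flat on the track, let go, its shoulder caught by the toe: arm at 0.02 to 0.075 rad, bearing on it with over 1 N; contacts pressed in 0.8 to 4 mm; shoulder within 4 mm of the centre line and 2.5 mm of its height on the track; pack along the track and level within 5 degrees (value of joint hold_arm between 0.02 and 0.075 rad and contact force between pack and hold_arm above 1 N and value of joint contacts between 0.0008 and 0.004 m and y of shoulder in the frame of bed between -0.004 and 0.004 m and z of shoulder in the frame of bed between 0.0155 and 0.0205 m and angle between the x axis of pack and the x axis of cradle, either way round below 0.09 rad and angle between pack's own z axis and vertical below 0.09 rad and linear speed of pack below 0.01 m/s); the robot touches nothing.
It fails at once if the sprung contacts driven to the end of their travel (value of joint contacts above 0.0042 m).
It fails at once if the pack forced against the cradle or its arm (contact force between pack and cradle above 45 N).
It fails at once if another thing on the bench moved (distance of any of plain_pack, meter, dial_gauge, tee, adapter, driver, grease_jar from where it was at the start of the episode above 0.02 m).
It also fails if it takes over 51 s, if anything falls off the work surface, if the arm or the gripper's body presses on something with over 40 N, if the wrist force passes 120 N, or if a joint passes its speed limit or range.

### The arm

A 7-joint arm with a two-finger parallel gripper is mounted at the origin on the work surface. World frame = base frame: x ahead of the robot, y to its left, z up, the work surface at z = 0. Lengths are in mm, angles in rad, forces in N, time in s.
With the tool pointing down it reaches from about 425 to 950 mm from the base axis. Payload 4.7 kg.
Tool frame: the origin (TCP) lies at the very end of the fingers, on their centre line; the grasp point (between the pads) lies ctrl.hold_point_z behind it (ctrl.hold_point_z is the distance from the TCP to the grasp point, in mm); z points along the fingers, y is the direction in which the jaws open and shut (so a half turn about z gives the same grasp; the last joint's range is limited). The gripper opens to 87 mm and grips with 3 to 60 N. Pads are 19 mm wide; open, the fingers measure 117 mm over their backs; the gripper's body (75 mm by 190 mm) begins 51 mm behind the grasp point.
Start: joints at [-1.228, 0.469, -0.049, 1.532, 0.024, 1.141, -0.082], TCP at [245.184, 628.915, 222.573] pointing down, gripper open.
Joint ranges: [-2.59, 2.59], [-0.33, 1.99], [-1.39, 1.29], [0.1, 2.45], [-1.04, 4.18], [0.21, 1.99], [-2.66, 2.66]. Speed limits (rad/s): [2.57, 2.57, 3.14, 3.14, 3.14, 3.14, 3.14].

### API

Orientations are given as [roll, pitch, yaw] about the fixed x, y, z axes, in that order (R = Rz(yaw) Ry(pitch) Rx(roll)).
In Python, from station import ctrl gives the robot as it stands. The module is installed in compiled form; this text tells all that it offers.
- The arm moves only by the tool jog_arm, never from a script. Its argument "targets" is text: rows parted by semicolons, each of 7 numbers parted by spaces: the turn, a rotation vector about the world's x, y, z in degrees, then the shift along the world's x, y, z in mm, then the opening, from 0 (shut) to 1 (fully open). In form: ax ay az dx dy dz grip; .... A call has 1 to 12 rows; each row is the pose to reach, as a shift and turn from the pose commanded when the call began; what a row does not reach only later rows make up. A row lasts 1/12 s, in which the tool goes at most 41.7 mm and 7.16 degrees, less where a joint would pass 70% of its speed; a pose out of reach is approached as far as the arm can. A call with a gripper value outside its range is refused whole. The fingers move at their own pace and stop on an object; "grip_force" is the grip in N (left out, the last holds). Time passes only in rows, so rows that repeat a pose let the fingers close. It gives the time, the measured TCP pose, the force and the opening at its end, in the units of the state.
- ctrl.get_state(): the state, without advancing time (a new reading comes with each control period).
- ctrl.camera(name): name is "scene" or "top" or "wrist"; returns the picture (480x640x3 uint8, blue, green, red); there is no depth.
- ctrl.get_calibration(name): a dict with "fx", "fy", "cx", "cy" (pixels), "world_from_camera" (4x4, takes a point from camera to world coordinates). Camera axes: x right, y up, looking along -z (the intrinsics and any distortion apply to the point x, -y, -z); pixel columns grow to the right and rows downward; lengths in mm; the calibration is good to about 2 mm. The wrist camera is an equidistant fisheye: a pixel r from the principal point sees the ray r / f radians off the axis. A picture is of the moment at which its call begins: read the wrist's pose just before it. get_calibration takes no time and is no camera call; for the wrist camera it gives the pose at the moment of the call.
- ctrl.job_done(): hands the job in, once; it reports no verdict.
Trained networks look in the newest picture that a camera, given by its name, has taken for a name from the list of things; names that differ only in an ending like _2 or _b are one class to them, and where a whole thing is asked for, a point or a joint stands for the part that bears it (a point fixed in the world has none). Each returns a list of dicts, best first, with "conf" (0 to 1); they miss things now and then, are a little off and sometimes report something else, mostly with a low value. They report only what shows in the picture. A call takes as long as a camera call. They do not tell look-alikes from the thing itself.
- ctrl.cut_out(camera, query): "mask" (480x640 bool, what is visible of it) and "at" ([column, row] in pixels, amid what is visible of it).
The state is a dict: "time_s": time; "joint_pos": joint angles; "dq": joint speeds; "tau": joint torques, N m; "eef_pos": TCP position; "ee_rot": TCP orientation; "wrist_force": force on the tool from outside, world axes, zero at the start; "moment": the same for the moment, N m; "finger_gap": finger opening in mm.
Only numpy, scipy, OpenCV 4.12 (cv2) and the standard library are available. Lean on these libraries where they do the work, as an engineer would, in place of code of your own. Each camera call takes 0.05 s, during which the arm holds its last target.

## Working session

There is one attempt and no reset: what is moved stays moved. The work goes in short steps, Python scripts to look and compute and a tool call to move; the robot and the scene stay as the last step left them, time stands still between calls to the robot, and variables do not carry over. Pictures are saved under pics/ and viewed, and the job is handed in when it is done.

Besides the shell and the picture viewer there is one more tool, called after ">>>" as name(argument=value, ...) on one line, values as JSON. jog_arm: Moves the arm, as the interface text tells. Its arguments: {"type":"object","properties":{"targets":{"type":"string"},"grip_force":{"type":"number"}},"required":["targets"]}

```bash
mkdir -p pics && python3 - <<'E'
from station import ctrl
import cv2,numpy as np
s=ctrl.get_state()
for k,v in s.items(): print(k,np.round(v,3))
print(ctrl.hold_point_z)
for n in ["scene","top","wrist"]:
    im=ctrl.camera(n); cv2.imwrite(f"pics/{n}0.png",im)
    c=ctrl.get_calibration(n); print(n,c["fx"],c["fy"],c["cx"],c["cy"],[k for k in c]); print(np.round(c["world_from_camera"],3))
E
```

```text
time_s 0.0
joint_pos [-1.228  0.469 -0.049  1.534  0.024  1.141 -0.082]
dq [-0.001 -0.001 -0.001 -0.002 -0.001 -0.     0.   ]
tau [ 1.0000e-03 -5.0798e+01 -8.0000e-02 -2.3617e+01 -6.1000e-02  3.8000e-02
  0.0000e+00]
eef_pos [244.997 628.32  221.513]
ee_rot [-3.14  0.    2.77]
wrist_force [-0.348  0.04   0.581]
moment [0.012 0.    0.014]
finger_gap 86.666
18.700000000000003
scene 495.6930865243103 495.6930865243103 311.0922968943706 242.04671562339672 ['fx', 'fy', 'cx', 'cy', 'world_from_camera']
[[-4.110000e-01 -7.220000e-01  5.560000e-01  1.127278e+03]
 [ 9.120000e-01 -3.320000e-01  2.420000e-01  2.522540e+02]
 [ 1.000000e-02  6.060000e-01  7.950000e-01  9.069430e+02]
 [ 0.000000e+00  0.000000e+00  0.000000e+00  1.000000e+00]]
top 453.2718970034132 453.2718970034132 320.34436935404347 234.32711732468368 ['fx', 'fy', 'cx', 'cy', 'world_from_camera']
[[-1.100000e-02  9.970000e-01 -8.200000e-02  4.758330e+02]
 [-1.000000e+00 -1.000000e-02  2.000000e-02 -4.066000e+00]
 [ 1.900000e-02  8.300000e-02  9.960000e-01  1.161529e+03]
 [ 0.000000e+00  0.000000e+00  0.000000e+00  1.000000e+00]]
wrist 371.64829954431775 371.64829954431775 316.60827520843094 240.8294895227178 ['fx', 'fy', 'cx', 'cy', 'world_from_camera']
[[ 3.63000e-01 -9.03000e-01 -2.32000e-01  1.81755e+02]
 [ 9.32000e-01  3.51000e-01  9.10000e-02  6.54439e+02]
 [-1.00000e-03 -2.49000e-01  9.69000e-01  3.83591e+02]
 [ 0.00000e+00  0.00000e+00  0.00000e+00  1.00000e+00]]
```

View pics/scene0.png

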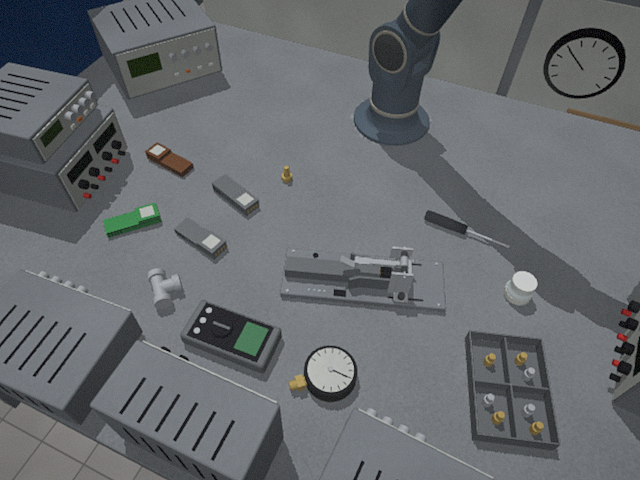

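View pics/top0.png

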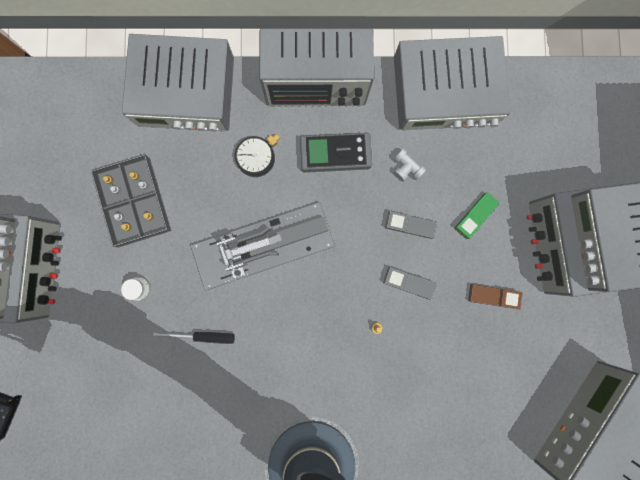

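View pics/wrist0.png

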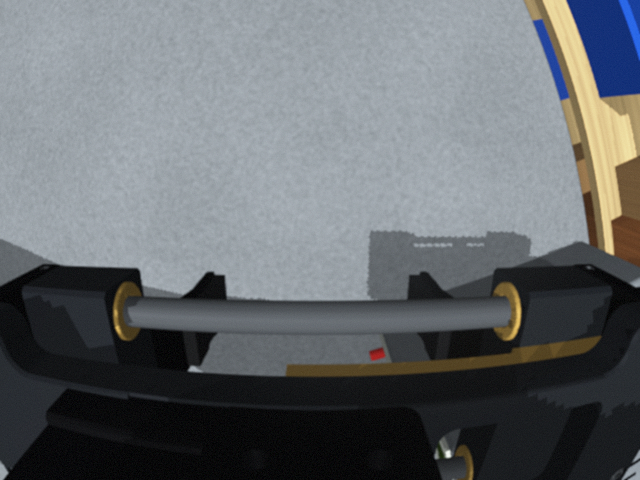

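```bash
python3 - <<'E'
import cv2,numpy as np
s=cv2.imread("pics/scene0.png"); t=cv2.imread("pics/top0.png")
a=cv2.resize(s[165:265,160:270],None,fx=5,fy=5,interpolation=cv2.INTER_CUBIC)
cv2.imwrite("pics/c1.png",a)
b=cv2.resize(t[195:310,365:480],None,fx=5,fy=5,interpolation=cv2.INTER_CUBIC)
cv2.imwrite("pics/c2.png",b)
cv2.imwrite("pics/c3.png",cv2.resize(t[195:295,185:340],None,fx=5,fy=5,interpolation=cv2.INTER_CUBIC))
cv2.imwrite("pics/c4.png",cv2.resize(s[230:320,270:455],None,fx=4.3,fy=4.3,interpolation=cv2.INTER_CUBIC))
E
```

```text
(no output)
```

View pics/c1.png

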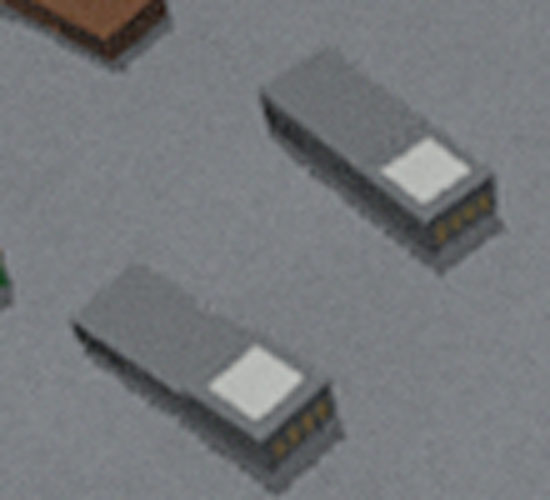

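View pics/c2.png

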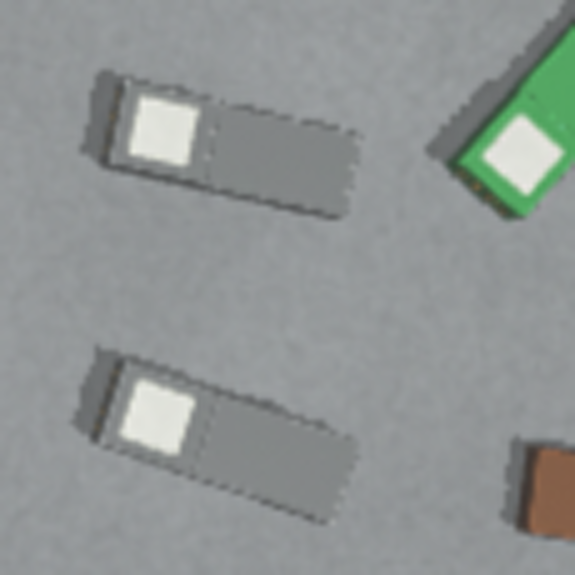

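View pics/c3.png

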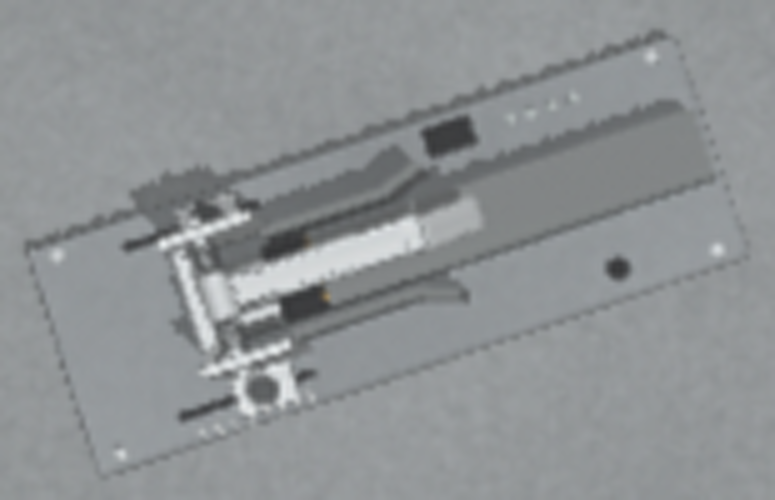

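View pics/c4.png

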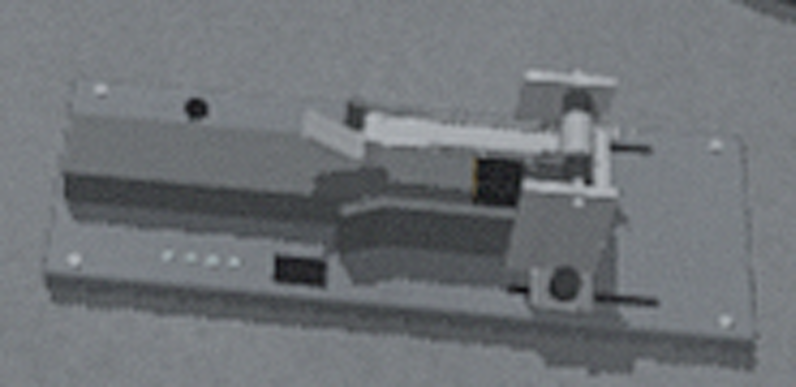

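```bash
cat > h.py <<'E'
import numpy as np,cv2
from station import ctrl
from scipy.optimize import least_squares
def proj(P,c):
    W=np.linalg.inv(np.array(c["world_from_camera"])); p=np.atleast_2d(P)@W[:3,:3].T+W[:3,3]
    x,y,z=p[:,0],-p[:,1],-p[:,2]
    if c.get("fish"):
        r=np.hypot(x,y); th=np.arctan2(r,z); k=th/np.maximum(r,1e-9)
        return np.c_[c["fx"]*x*k+c["cx"],c["fy"]*y*k+c["cy"]]
    return np.c_[c["fx"]*x/z+c["cx"],c["fy"]*y/z+c["cy"]]
def cal(n):
    c=dict(ctrl.get_calibration(n)); c["fish"]=(n=="wrist"); return c
def ray(px,c,z):
    u=(px[0]-c["cx"])/c["fx"]; v=(px[1]-c["cy"])/c["fy"]
    if c.get("fish"):
        r=np.hypot(u,v); d=np.array([u/r*np.sin(r),-v/r*np.sin(r),-np.cos(r)])
    else: d=np.array([u,-v,-1.])
    W=np.array(c["world_from_camera"]); d=W[:3,:3]@d; o=W[:3,3]
    return o+d*(z-o[2])/d[2]
E
python3 - <<'E'
from h import *
for n in ["top","scene"]:
    c=cal(n); ctrl.camera(n)
    for q in ["pack","cradle","plain_pack","track_end"]:
        for d in ctrl.cut_out(n,q)[:4]:
            m=d["mask"].astype(np.uint8); r=cv2.minAreaRect(cv2.findNonZero(m))
            print(n,q,round(d["conf"],2),np.round(d["at"]),m.sum(),np.round(ray(d["at"],c,20)[:2]),np.round(cv2.boxPoints(r)).tolist())
ct=cal("top"); cs=cal("scene")
for p in [(25,247),(680,40),(748,258),(103,478)]: print("topcorner",ray((185+p[0]/5,195+p[1]/5),ct,18).round(1))
for p in [(72,82),(745,138),(752,335),(45,272)]: print("scenecorner",ray((270+p[0]/4.3,230+p[1]/4.3),cs,18).round(1))
E
```

```text
top pack 0.98 [477. 217.] 921 [ 611. -427.] [[453.0, 226.0], [487.0, 191.0], [501.0, 204.0], [467.0, 240.0]]
top pack 0.93 [496. 297.] 1001 [ 407. -468.] [[467.0, 303.0], [470.0, 283.0], [523.0, 291.0], [520.0, 310.0]]
top pack 0.78 [411. 226.] 937 [ 588. -257.] [[383.0, 228.0], [388.0, 209.0], [438.0, 222.0], [433.0, 240.0]]
top cradle 0.81 [263. 248.] 6451 [537. 118.] [[190.0, 245.0], [320.0, 201.0], [335.0, 247.0], [205.0, 291.0]]
top cradle 0.25 [409. 285.] 889 [ 440. -249.] [[382.0, 283.0], [388.0, 265.0], [437.0, 283.0], [431.0, 300.0]]
top plain_pack 0.63 [409. 285.] 829 [ 441. -248.] [[383.0, 283.0], [388.0, 267.0], [436.0, 283.0], [431.0, 299.0]]
top track_end 0.67 [265. 246.] 6453 [541. 113.] [[189.0, 245.0], [320.0, 201.0], [335.0, 246.0], [204.0, 291.0]]
scene pack 0.97 [170. 159.] 875 [ 415. -459.] [[143.0, 157.0], [152.0, 139.0], [196.0, 162.0], [187.0, 180.0]]
scene pack 0.76 [132. 224.] 1111 [ 631. -415.] [[102.0, 219.0], [156.0, 202.0], [162.0, 222.0], [108.0, 239.0]]
scene pack 0.63 [204. 238.] 1055 [ 597. -243.] [[173.0, 232.0], [185.0, 214.0], [229.0, 243.0], [217
[... 347 characters left out ...]
ene cradle 0.38 [385. 268.] 99 [503. 157.] [[380.0, 268.0], [390.0, 268.0], [390.0, 277.0], [380.0, 277.0]]
scene plain_pack 0.86 [234. 192.] 1011 [ 445. -251.] [[208.0, 186.0], [222.0, 169.0], [262.0, 202.0], [248.0, 219.0]]
scene track_end 0.81 [368. 279.] 8133 [547. 133.] [[280.0, 296.0], [286.0, 235.0], [451.0, 252.0], [445.0, 313.0]]
scene track_end 0.65 [328. 373.] 2568 [775. 137.] [[287.0, 388.0], [305.0, 336.0], [365.0, 356.0], [346.0, 409.0]]
topcorner [548.1 300.7  18. ]
topcorner [650.3 -29.8  18. ]
topcorner [538.8 -62.9  18. ]
topcorner [432.2 260.6  18. ]
scenecorner [546.4 -59.9  18. ]
scenecorner [435.  267.7  18. ]
scenecorner [546. 301.  18.]
scenecorner [655.1 -21.5  18. ]
```

>>> jog_arm(targets="0 0 -7 60 -70 0 1; 0 0 -14 120 -140 0 1; 0 0 -21 180 -210 0 1; 0 0 -28 255 -278 0 1; 0 0 -35 270 -360 0 1; 0 0 -42 280 -440 0 1; 0 0 -49 290 -520 0 1; 0 0 -56 300 -600 0 1; 0 0 -63 310 -680 0 1; 0 0 -70 315 -760 0 1; 0 0 -77 320 -850 0 1; 0 0 -83 325 -940 0 1")

```text
time_s: 1.65
eef_pos: [469.4, 191.4, 222.9]
ee_rot: [3.141, -0.001, 1.315]
wrist_force: [0.6, 0.5, -0.4]
finger_gap: 86.9
```

>>> jog_arm(targets="0 0 0 15 -40 0 1; 0 0 0 25 -80 0 1; 0 0 0 35 -120 0 1; 0 0 0 45 -160 0 1; 0 0 0 55 -200 0 1; 0 0 0 65 -240 0 1; 0 0 0 75 -280 0 1; 0 0 0 80 -320 0 1; 0 0 0 85 -360 0 1; 0 0 0 90 -400 0 1; 0 0 0 95 -450 0 1; 0 0 0 100 -490 0 1")

```text
time_s: 2.65
eef_pos: [568.2, -291.2, 222.7]
ee_rot: [3.141, -0.0, 1.322]
wrist_force: [0.7, -0.2, 0.8]
finger_gap: 87.2
```

```bash
python3 - <<'E'
from h import *
s=ctrl.get_state(); print(s["time_s"],s["eef_pos"],s["ee_rot"],s["joint_pos"])
c=cal("wrist"); cv2.imwrite("pics/wrist1.png",ctrl.camera("wrist")); np.save("cw1.npy",c,allow_pickle=True)
print(np.round(c["world_from_camera"],3))
for d in ctrl.cut_out("wrist","pack"): print(d["conf"],d["at"],ray(d["at"],c,20))
E
```

```text
2.65 [ 568.20109526 -291.18959515  222.74199174] [ 3.14118090e+00 -4.83685974e-04  1.32179612e+00] [-0.01509869  0.45082833  0.59415602  1.65375632 -0.2748954   1.12125417
  0.40413417]
[[ 9.69000e-01  2.39000e-01  6.00000e-02  5.84369e+02]
 [-2.46000e-01  9.39000e-01  2.40000e-01 -2.24556e+02]
 [ 1.00000e-03 -2.48000e-01  9.69000e-01  3.84603e+02]
 [ 0.00000e+00  0.00000e+00  0.00000e+00  1.00000e+00]]
0.94 [334.1, 177.7] [ 594.09508084 -257.26355958   20.        ]
0.72 [225.0, 357.8] [ 423.18229704 -425.37132789   20.        ]
0.63 [389.6, 335.5] [ 614.27712272 -441.73131077   20.        ]
0.6 [195.2, 206.7] [ 449.7212625  -249.09639148   20.        ]
```

View pics/wrist1.png

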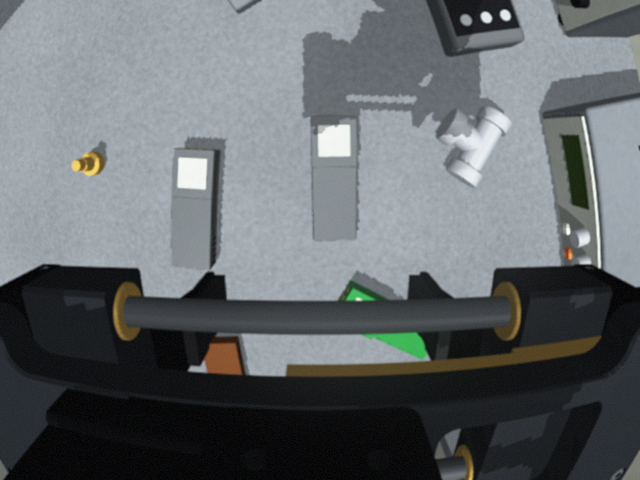

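```bash
python3 - <<'E'
import cv2
w=cv2.imread("pics/wrist1.png")
cv2.imwrite("pics/c5.png",cv2.resize(w[100:250,290:380],None,fx=4,fy=4,interpolation=cv2.INTER_CUBIC))
t=cv2.imread("pics/top0.png")
cv2.imwrite("pics/c6.png",cv2.resize(t[200:250,375:445],None,fx=10,fy=10,interpolation=cv2.INTER_CUBIC))
E
```

```text
(no output)
```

View pics/c5.png

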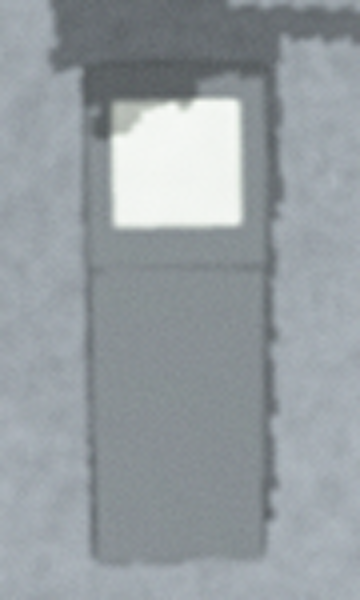

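View pics/c6.png

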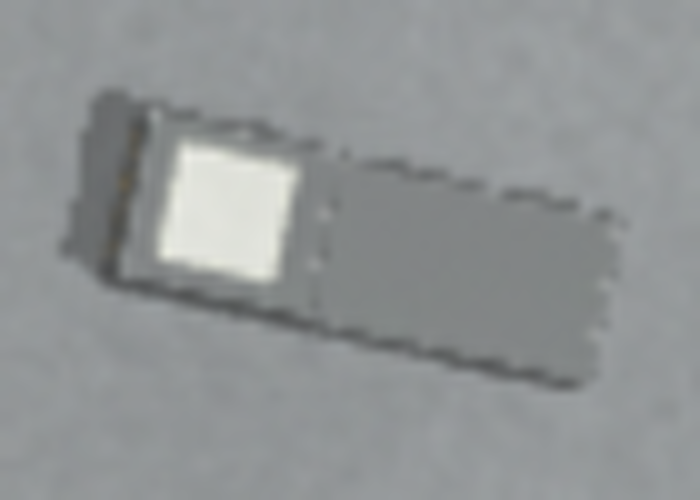

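```bash
python3 - <<'E'
from h import *
c=np.load("cw1.npy",allow_pickle=True).item()
pts=np.array([(84,64),(270,64),(90,265),(268,265),(95,560),(265,560)])/4+[290,100]
L=np.array([(62.5,22,26),(62.5,-22,26),(12.5,22,26),(12.5,-22,26),(-62.5,22,18),(-62.5,-22,18)])
def W(q): 
    C,S=np.cos(q[2]),np.sin(q[2]); return np.c_[q[0]+C*L[:,0]-S*L[:,1],q[1]+S*L[:,0]+C*L[:,1],L[:,2]]
def fit(c,pts):
    r=least_squares(lambda q:(proj(W(q),c)-pts).ravel(),[590,-255,1.3],x_scale=[10,10,.1]); q=r.x
    print(q[:2].round(1),np.degrees(q[2]).round(2),r.fun.reshape(-1,2).round(1).tolist())
    print("grasp",q[:2]-47.5*np.array([np.cos(q[2]),np.sin(q[2])]))
fit(c,pts)
# top: nose left(=+x) image: upper= +x side = pack's -y side
pt=np.array([(115,275),(150,110),(318,328),(345,155),(580,385),(622,218)])/10+[375,200]
fit(cal("top"),pt)
E
```

```text
[ 594.4 -258.7] 76.57 [[0.2, -0.7], [-0.1, -0.9], [-0.5, 0.7], [0.7, 0.4], [-0.4, 0.6], [0.2, 0.0]]
grasp [ 583.33117849 -304.91436419]
[ 591.7 -260.1] 76.94 [[0.0, 0.4], [0.0, -0.0], [-1.0, -0.6], [-0.2, -0.2], [1.0, 0.3], [0.1, 0.2]]
grasp [ 580.92803804 -306.40246251]
```

>>> jog_arm(targets="0 0 0 0 0 0 1; 0 0 0.9 10 -5 -35 1; 0 0 0.9 12 -5 -70 1; 0 0 0.9 12 -5 -105 1; 0 0 0.9 12 -5 -140 1; 0 0 0.9 12 -5 -160 1; 0 0 0.9 12 -5 -160 1; 0 0 0.9 12 -5 -160 1")

```text
time_s: 3.42
eef_pos: [580.3, -292.4, 62.0]
ee_rot: [-3.14, -0.001, 1.339]
wrist_force: [0.8, 0.5, 0.1]
finger_gap: 87.2
```

```bash
python3 - <<'E'
from h import *
s=ctrl.get_state(); print(s["time_s"],s["eef_pos"],np.degrees(s["ee_rot"]),s["dq"].round(3) if hasattr(s["dq"],"round") else s["dq"])
c=cal("wrist"); cv2.imwrite("pics/wrist2.png",ctrl.camera("wrist")); np.save("cw2.npy",c,allow_pickle=True)
E
```

```text
3.4167 [ 580.3214377  -292.35245971   62.04634709] [-1.79899154e+02 -7.11070255e-02  7.67317409e+01] [ 0.003 -0.039  0.032 -0.041  0.003 -0.003  0.001]
```

View pics/wrist2.png

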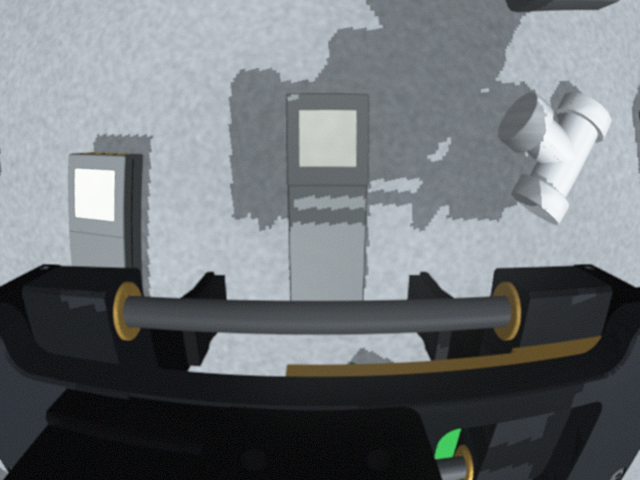

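```bash
python3 - <<'E'
from h import *
c=np.load("cw2.npy",allow_pickle=True).item()
pts=np.array([(287,94),(369,94),(289,185),(367,185)])
for p,z in zip(pts,[26]*4): print(ray(p,c,z).round(1))
a,b=[(ray(pts[i],c,26)+ray(pts[i+1],c,26))/2 for i in (0,2)]
d=(a-b)/np.linalg.norm(a-b); print(np.linalg.norm(a-b),np.degrees(np.arctan2(d[1],d[0])), "grasp",b-60*d)
s=ctrl.get_state(); print(s["eef_pos"])
E
```

```text
[ 586.9 -193.6   26. ]
[ 629.1 -203.2   26. ]
[ 576.5 -241.3   26. ]
[ 617.2 -250.8   26. ]
48.95757481006513 76.85620704245855 grasp [ 583.23461336 -304.48377529   26.        ]
[ 581.28491714 -293.48730229   63.65264605]
```

>>> jog_arm(targets="0 0 0 2 -11 -20 1; 0 0 0 2 -11 -40 1; 0 0 0 2 -11 -50 1; 0 0 0 2 -11 -50 1; 0 0 0 2 -11 -50 1")

```text
time_s: 3.88
eef_pos: [582.9, -305.2, 13.8]
ee_rot: [3.14, -0.0, 1.338]
wrist_force: [0.3, 0.6, -0.2]
finger_gap: 87.1
```

>>> jog_arm(targets="0 0 0 0 0 -10 1; 0 0 0 0 0 -10 1; 0 0 0 0 0 -10 0.3; 0 0 0 0 0 -10 0.3; 0 0 0 0 0 -10 0.3; 0 0 0 0 0 -10 0.3; 0 0 0 0 0 -10 0.3; 0 0 0 0 0 -10 0.3; 0 0 0 0 0 -10 0.3", grip_force=35)

```text
time_s: 4.63
eef_pos: [582.2, -305.5, 2.6]
ee_rot: [3.141, 0.0, 1.337]
wrist_force: [0.1, 0.6, -0.2]
finger_gap: 48.3
```

>>> jog_arm(targets="0 0 0 0 0 0 0.3; 0 0 0 0 0 0 0.3; 0 0 0 0 0 0 0.3")

```text
time_s: 4.88
eef_pos: [582.3, -305.6, 2.6]
ee_rot: [3.141, 0.0, 1.337]
wrist_force: [-0.1, -0.8, -0.1]
finger_gap: 44.1
```

>>> jog_arm(targets="0 0 0 0 0 30 0.3; 0 0 0 0 0 70 0.3; 0 0 0 0 0 110 0.3; 0 0 5 4 30 145 0.3; 0 0 11 8 65 145 0.3; 0 0 17 12 100 145 0.3; 0 0 23 16 135 145 0.3; 0 0 29 20 170 145 0.3; 0 0 31.6 24 205 145 0.3; 0 0 31.6 24 235 145 0.3; 0 0 31.6 24 235 145 0.3; 0 0 31.6 24 235 145 0.3")

```text
time_s: 5.88
eef_pos: [605.8, -67.5, 146.9]
ee_rot: [-3.141, -0.001, 1.893]
wrist_force: [-0.6, -0.8, -2.5]
finger_gap: 44.1
```

```bash
python3 - <<'E'
from h import *
s=ctrl.get_state(); print(s["time_s"],s["eef_pos"],np.degrees(s["ee_rot"]),s["finger_gap"],s["wrist_force"],s["joint_pos"])
c=cal("wrist"); cv2.imwrite("pics/wrist3.png",ctrl.camera("wrist")); np.save("cw3.npy",c,allow_pickle=True)
E
```

```text
5.8833 [605.77398536 -67.47276113 146.90717926] [-1.79939594e+02 -7.89793971e-02  1.08487543e+02] 44.05648329770618 [-0.5583895  -0.79592933 -2.45889912] [-0.25378779  0.45484076  0.39901004  1.79238419 -0.21421644  0.93845413
  0.5590919 ]
```

View pics/wrist3.png

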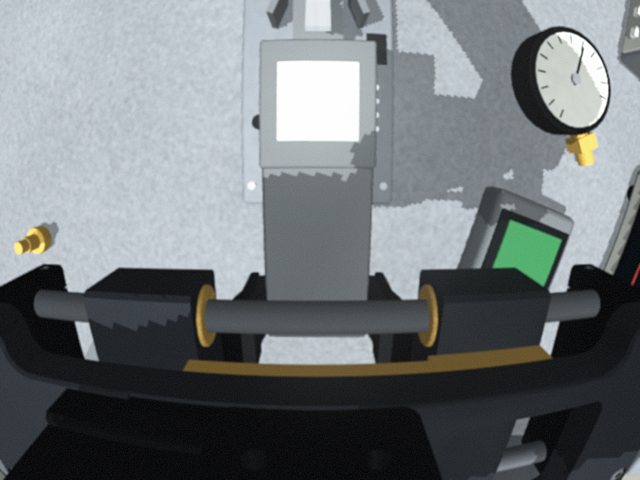

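```bash
python3 - <<'E'
import cv2
w=cv2.imread("pics/wrist3.png")
cv2.imwrite("pics/c7.png",cv2.resize(w[0:215,230:410],None,fx=2.75*1.0,fy=2.75,interpolation=cv2.INTER_CUBIC))
cv2.imwrite("pics/c8.png",cv2.resize(w[0:60,235:405],None,fx=4.7,fy=4.7,interpolation=cv2.INTER_CUBIC))
E
```

```text
(no output)
```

View pics/c7.png

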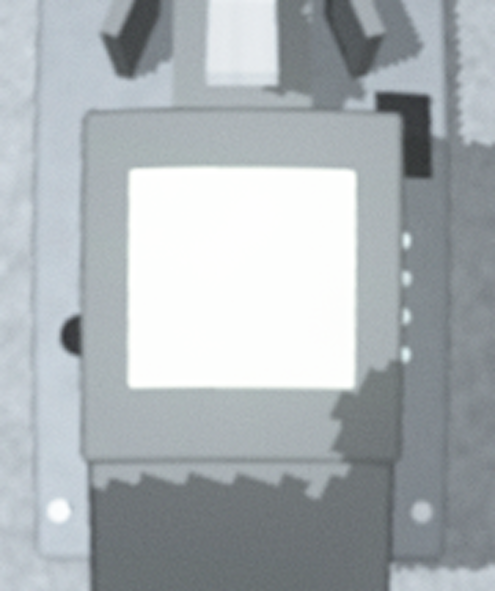

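View pics/c8.png

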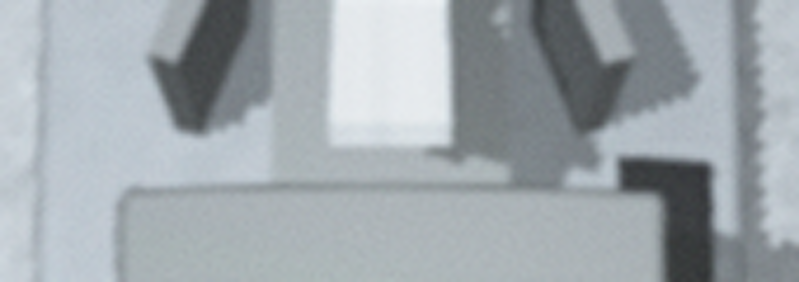

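```bash
python3 - <<'E'
from h import *
c=np.load("cw3.npy",allow_pickle=True).item()
A=lambda p:(235+p[0]/4.7,p[1]/4.7)
B=lambda p:(230+p[0]/2.75,p[1]/2.75)
F=dict(lipL=(A((330,145)),76),lipR=(A((452,147)),76),mL=(A((180,62)),56),mR=(A((605,65)),56),trL=(A((271,175)),44),trR=(A((511,178)),44),
 bL=(B((38,558)),18),bR=(B((445,558)),18),sL=(B((58,511)),18),sR=(B((422,512)),18),bfL=(B((42,0)),18),bfR=(B((450,0)),18))
P={k:ray(p,c,z) for k,(p,z) in F.items()}
th=np.radians(108.2)
bc=(P['bL']+P['bR'])/2; sc=(P['sL']+P['sR'])/2; fc=(P['bfL']+P['bfR'])/2
d=fc-bc; print("base dir",np.degrees(np.arctan2(d[1],d[0])),"width",np.linalg.norm(P['bL']-P['bR'])," perp ang",np.degrees(np.arctan2(*( (P['bL']-P['bR'])[[1,0]])))-90, np.degrees(np.arctan2(*( (P['sL']-P['sR'])[[1,0]])))-90)
th=np.arctan2(d[1],d[0]); u=np.array([np.cos(th),np.sin(th)]); n=np.array([-u[1],u[0]])
O=bc[:2]+170*u; print("origin from near end",O)
for k,v in P.items(): print(k,v.round(1),"cradle x,y",((v[:2]-O)@u).round(1),((v[:2]-O)@n).round(1))
# pack corners held: TCP z 146.9 -> underside 144.3
for k,p,z in [("nL",B((88,110)),170.3),("nR",B((401,112)),170.3),("sL",B((82,460)),170.3),("sR",B((400,460)),170.3)]:
    v=ray(p,c,z); print(k,v.round(1),((v[:2]-O)@u).round(1),((v[:2]-O)@n).round(1))
# top/scene mouth and lip
ct,cs=cal("top"),cal("scene")
T=lambda p:(185+p[0]/5,195+p[1]/5)
S=lambda p:(270+p[0]/4.3,230+p[1]/4.3)
for nm,px,cc,z in [("lip top L",T((470,195)),ct,76),("lip top R",T((484,228)),ct,76),("lip scene",S((303,132)),cs,76),("lip scene2",S((308,112)),cs,76)]:
    v=ray(px,cc,z); print(nm,v.round(1),((v[:2]-O)@u).round(1),((v[:2]-O)@n).round(1))
E
```

```text
base dir 108.03803945823842 width 118.43676675324544  perp ang -251.48410921800598 -251.64672765771667
origin from near end [545.94310526 118.96908232]
lipL [553.2  67.5  76. ] cradle x,y -51.2 9.0
lipR [568.7  72.4  76. ] cradle x,y -51.4 -7.2
mL [525.2  80.   56. ] cradle x,y -30.6 31.8
mR [584.2  99.3  56. ] cradle x,y -30.5 -30.3
trL [542.   69.6  44. ] cradle x,y -45.7 19.0
trR [576.6  80.7  44. ] cradle x,y -45.8 -17.3
bL [542.4 -61.5  18. ] cradle x,y -170.5 59.2
bR [654.7 -23.9  18. ] cradle x,y -169.5 -59.2
sL [544.1 -46.5  18. ] cradle x,y -156.8 53.0
sR [643.6 -13.5  18. ] cradle x,y -156.2 -51.9
bfL [490.2  98.   18. ] cradle x,y -2.7 59.5
bfR [602.9 136.2  18. ] cradle x,y -1.3 -59.5
nL [551.5  31.  170.3] -85.3 22.0
nR [591.8  44.3 170.3] -85.2 -20.5
sL [566.2 -15.7 170.3] -134.3 22.4
sR [607.2  -2.  170.3] -133.9 -20.8
lip top L [567.3  73.2  76. ] -50.1 -6.1
lip top R [551.3  66.5  76. ] -51.5 11.1
lip scene [565.   73.5  76. ] -49.1 -4.0
lip scene2 [553.1  71.3  76. ] -47.6 8.0
```

>>> jog_arm(targets="0 0 0 0 0 -30 0.3; 0 0 0 0 0 -60 0.3; 0 0 0 0 0 -80 0.3; 0 0 0 0 0 -90 0.3; 0 0 0 0 0 -96 0.3; 0 0 0 0 0 -97 0.3; 0 0 0 0 0 -97 0.3; 0 0 0 0 0 -97 0.3")

```text
time_s: 6.6
eef_pos: [607.2, -71.1, 51.9]
ee_rot: [3.139, 0.001, 1.888]
wrist_force: [0.2, -0.2, -2.2]
finger_gap: 43.8
```

```bash
python3 - <<'E'
from h import *
s=ctrl.get_state(); print(s["time_s"],s["eef_pos"],np.degrees(s["ee_rot"]),s["finger_gap"],s["wrist_force"],s["moment"])
c=cal("wrist"); cv2.imwrite("pics/wrist4.png",ctrl.camera("wrist")); np.save("cw4.npy",c,allow_pickle=True)
E
```

```text
6.6 [607.1860806  -71.05629641  51.88573342] [1.79864994e+02 5.71854935e-02 1.08164969e+02] 43.849557878464935 [ 0.2162     -0.24912606 -2.21316975] [-0.13913849  0.01295397  0.00942368]
```

View pics/wrist4.png

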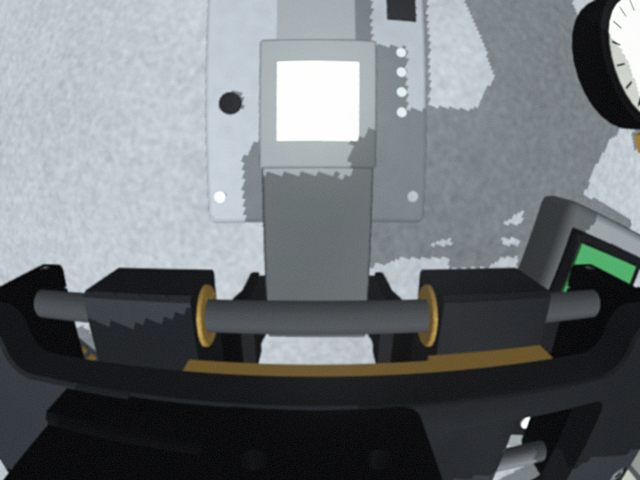

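>>> jog_arm(targets="0 0 0 0 0 -2 0.3; 0 0 0 0 0 -4 0.3; 0 0 0 0 0 -4.5 0.3; 0 0 0 0 0 -4.5 0.3; 0 0 0 0 0 -4.5 0.3")

```text
time_s: 7.07
eef_pos: [606.4, -70.4, 46.5]
ee_rot: [3.141, -0.0, 1.889]
wrist_force: [-0.4, 0.5, 1.9]
finger_gap: 43.9
```

>>> jog_arm(targets="0 0 0 -2 6 0 0.3; 0 0 0 -4 12.5 0 0.3; 0 0 0 -6 19 0 0.3; 0 0 0 -8 25 0 0.3; 0 0 0 -10 31 0 0.3; 0 0 0 -12 37 0 0.3; 0 0 0 -12 37 0 0.3; 0 0 0 -12 37 0 0.3")

```text
time_s: 7.73
eef_pos: [594.2, -31.6, 46.6]
ee_rot: [3.141, -0.001, 1.89]
wrist_force: [-0.8, -0.1, 7.0]
finger_gap: 43.8
```

```bash
python3 - <<'E'
from h import *
s=ctrl.get_state(); print(s["time_s"],s["eef_pos"],np.degrees(s["ee_rot"]),s["finger_gap"],s["wrist_force"],s["moment"])
c=cal("wrist"); cv2.imwrite("pics/wrist5.png",ctrl.camera("wrist")); np.save("cw5.npy",c,allow_pickle=True)
cv2.imwrite("pics/s5.png",cv2.resize(ctrl.camera("scene")[210:330,230:460],None,fx=3.4,fy=3.4,interpolation=cv2.INTER_CUBIC))
E
```

```text
7.7333 [594.16727298 -31.58211417  46.56207418] [ 1.79959070e+02 -8.41879250e-02  1.08281832e+02] 43.771875008630545 [-0.82646662 -0.11438436  7.03473853] [0.03757868 0.15439278 0.07967693]
```

View pics/wrist5.png

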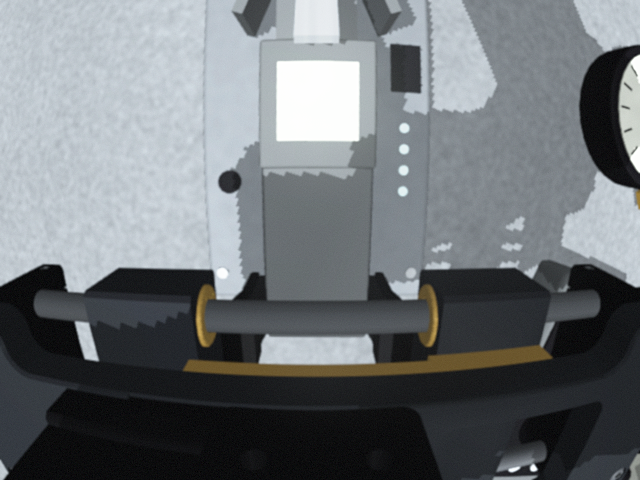

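View pics/s5.png

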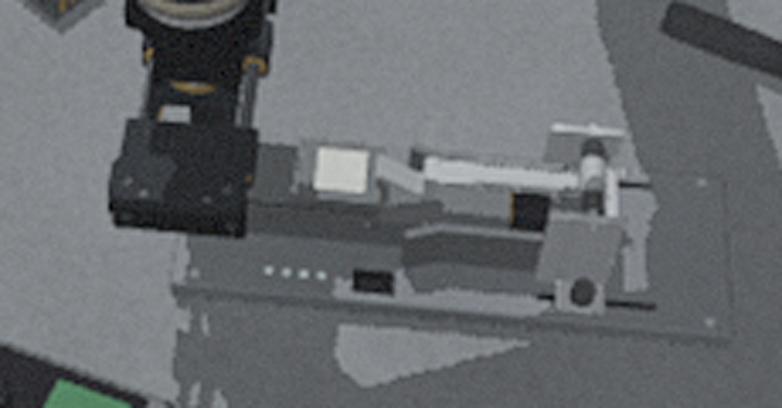

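>>> jog_arm(targets="0 0 0 -1 3 0.5 0.3; 0 0 0 -2 6 0.5 0.3; 0 0 0 -3 9.5 0.5 0.3; 0 0 0 -4 12.5 0.5 0.3; 0 0 0 -4.7 14.3 0.5 0.3; 0 0 0 -4.7 14.3 0.5 0.3; 0 0 0 -4.7 14.3 0.5 0.3")

```text
time_s: 8.42
eef_pos: [589.8, -21.1, 46.6]
ee_rot: [3.141, 0.003, 1.887]
wrist_force: [2.5, -5.5, 0.4]
finger_gap: 44.0
```

>>> jog_arm(targets="0 0 0 -1 3 0 0.3; 0 0 0 -2 6 0 0.3; 0 0 0 -3 9 0 0.3; 0 0 0 -3 9 0 0.3; 0 0 0 -3 9 0 0.3")

```text
time_s: 8.83
eef_pos: [587.1, -13.4, 46.6]
ee_rot: [3.141, 0.005, 1.886]
wrist_force: [2.6, -7.7, 1.0]
finger_gap: 43.5
```

```bash
python3 - <<'E'
from h import *
s=ctrl.get_state(); print(s["time_s"],s["eef_pos"],np.degrees(s["ee_rot"]),s["finger_gap"],s["wrist_force"],s["moment"])
p=s["eef_pos"]; u=np.array([-.3098,.9508]); print("cx",(np.array(p[:2])-[545.94,118.97])@u)
E
```

```text
8.8333 [587.08425748 -13.36606182  46.61138693] [179.95192267   0.26280052 108.0842468 ] 43.467298127436855 [ 2.6431781  -7.74157763  1.00759335] [-1.68726446 -0.4785992  -0.06493294]
cx -138.5716185421982
```

>>> jog_arm(targets="0 0 0 -1 3 0 0.3; 0 0 0 -2 6 0 0.3; 0 0 0 -3 9 0 0.3; 0 0 0 -4 12 0 0.3; 0 0 0 -4 12 0 0.3; 0 0 0 -4 12 0 0.3")

```text
time_s: 9.33
eef_pos: [582.6, 0.3, 46.6]
ee_rot: [3.141, 0.002, 1.887]
wrist_force: [1.7, -5.5, 2.9]
finger_gap: 43.6
```

```bash
cat > st.py <<'E'
from h import *
s=ctrl.get_state(); print(s["time_s"],np.round(s["eef_pos"],2),np.degrees(s["ee_rot"]).round(2),round(s["finger_gap"],2),np.round(s["wrist_force"],2),np.round(s["moment"],2))
p=s["eef_pos"]; u=np.array([-.3098,.9508]); n=np.array([-u[1],u[0]]); q=np.array(p[:2])-[545.94,118.97]; f=np.array(s["wrist_force"][:2]); print("cx",q@u,"cy",q@n,"nose",q@u+110,"push",-f@u,"lat",f@n)
E
python3 st.py; python3 - <<'E'
from h import *
c=cal("wrist"); cv2.imwrite("pics/wrist6.png",ctrl.camera("wrist"))
cv2.imwrite("pics/s6.png",cv2.resize(ctrl.camera("scene")[210:330,230:460],None,fx=3.4,fy=3.4,interpolation=cv2.INTER_CUBIC))
E
```

```text
9.3333 [5.8264e+02 3.4000e-01 4.6570e+01] [1.7999e+02 1.3000e-01 1.0814e+02] 43.59 [ 1.71 -5.47  2.9 ] [-1.09 -0.31  0.07]
cx -124.1589318929961 cy 1.8551735508361955 nose -14.158931892996094 push 5.72750188592305 lat 0.06609084161384952
```

View pics/wrist6.png

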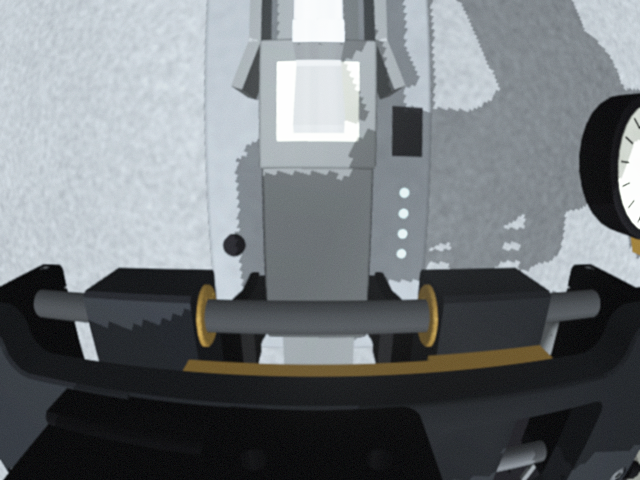

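View pics/s6.png

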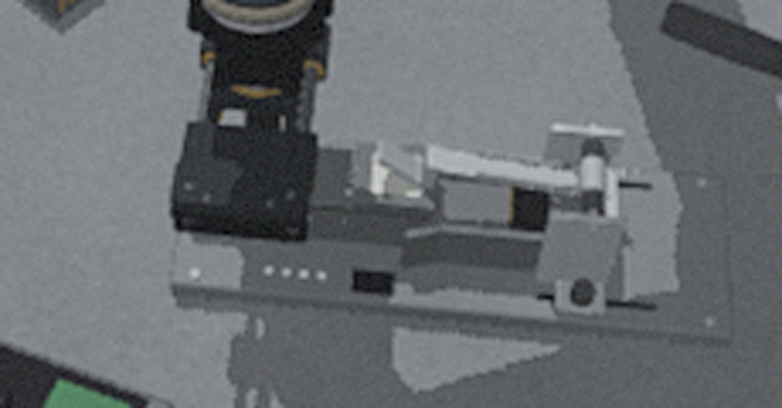

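>>> jog_arm(targets="0 0 0 -1.5 4.8 0 0.3; 0 0 0 -3 9.5 0 0.3; 0 0 0 -4.5 14 0 0.3; 0 0 0 -6 19 0 0.3; 0 0 0 -7.5 23.5 0 0.3; 0 0 0 -9 28 0 0.3; 0 0 0 -10.5 32.5 0 0.3; 0 0 0 -11.3 35 0 0.3; 0 0 0 -11.3 35 0 0.3; 0 0 0 -11.3 35 0 0.3")

```text
time_s: 10.27
eef_pos: [571.2, 35.8, 46.6]
ee_rot: [3.142, 0.002, 1.888]
wrist_force: [1.0, -5.1, 2.6]
finger_gap: 43.6
```

```bash
python3 st.py; python3 - <<'E'
from h import *
c=cal("wrist"); cv2.imwrite("pics/wrist7.png",ctrl.camera("wrist")); np.save("cw7.npy",c,allow_pickle=True)
cv2.imwrite("pics/s7.png",cv2.resize(ctrl.camera("scene")[210:330,230:460],None,fx=3.4,fy=3.4,interpolation=cv2.INTER_CUBIC))
E
```

```text
10.2667 [571.21  35.83  46.55] [1.8000e+02 9.0000e-02 1.0817e+02] 43.59 [ 0.98 -5.08  2.64] [-1.11 -0.33  0.07]
cx -86.87828393691196 cy 1.731300053292729 nose 23.121716063088044 push 5.131624026682488 lat 0.6366920546065558
```

View pics/wrist7.png

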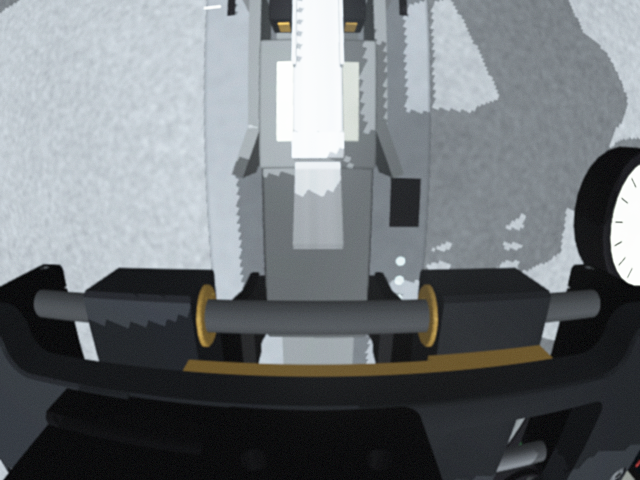

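View pics/s7.png

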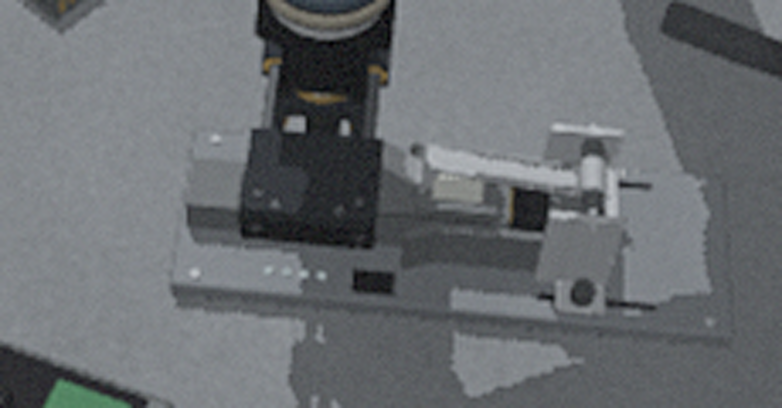

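>>> jog_arm(targets="0 0 0 -0.6 1.9 0 0.3; 0 0 0 -1.2 3.8 0 0.3; 0 0 0 -1.9 5.7 0 0.3; 0 0 0 -2.2 6.7 0 0.3; 0 0 0 -2.2 6.7 0 0.3; 0 0 0 -2.2 6.7 0 0.3")

```text
time_s: 10.87
eef_pos: [569.1, 42.3, 46.6]
ee_rot: [3.141, 0.002, 1.888]
wrist_force: [1.6, -5.5, 2.5]
finger_gap: 43.7
```

```bash
python3 st.py
```

```text
10.8667 [569.15  42.31  46.57] [1.7999e+02 9.0000e-02 1.0815e+02] 43.66 [ 1.62 -5.51  2.46] [-1.22 -0.33  0.01]
cx -80.07934165875291 cy 1.684463933474586 nose 29.92065834124709 push 5.742491311348618 lat 0.16488473617415944
```

Now 1 mm steps, reading force after each.

>>> jog_arm(targets="0 0 0 -0.2 0.7 0 0.3; 0 0 0 -0.5 1.4 0 0.3; 0 0 0 -0.5 1.4 0 0.3; 0 0 0 -0.5 1.4 0 0.3")

```text
time_s: 11.2
eef_pos: [568.7, 43.5, 46.6]
ee_rot: [3.141, 0.002, 1.887]
wrist_force: [1.3, -5.8, 1.9]
finger_gap: 43.6
```

```bash
python3 st.py
```

```text
11.2 [568.71  43.48  46.57] [1.7998e+02 1.0000e-01 1.0813e+02] 43.57 [ 1.27 -5.8   1.87] [-1.34 -0.33  0.  ]
cx -78.82674734831028 cy 1.7317002568862148 nose 31.173252651689722 push 5.908160493684002 lat 0.5860851517977419
```

>>> jog_arm(targets="0 0 0 -0.2 0.5 0 0.3; 0 0 0 -0.3 1 0 0.3; 0 0 0 -0.3 1 0 0.3; 0 0 0 -0.3 1 0 0.3")

```text
time_s: 11.53
eef_pos: [568.4, 44.4, 46.6]
ee_rot: [3.141, 0.002, 1.887]
wrist_force: [1.7, -5.2, 3.0]
finger_gap: 44.1
```

```bash
python3 st.py
```

```text
11.5333 [568.41  44.45  46.57] [1.7999e+02 1.0000e-01 1.0814e+02] 44.11 [ 1.72 -5.16  3.02] [-1.34 -0.32 -0.04]
cx -77.81586699756492 cy 1.7254729669411506 nose 32.184133002435075 push 5.436931202607234 lat -0.03991037970504466
```

>>> jog_arm(targets="0 0 0 -0.2 0.5 0 0.3; 0 0 0 -0.3 1 0 0.3; 0 0 0 -0.3 1 0 0.3; 0 0 0 -0.3 1 0 0.3")

```text
time_s: 11.87
eef_pos: [567.8, 46.9, 46.6]
ee_rot: [-3.142, 0.0, 1.889]
wrist_force: [0.1, -3.6, 3.3]
finger_gap: 43.8
```

```bash
python3 st.py
```

```text
11.8667 [567.77  46.91  46.57] [-180.      0.    108.21] 43.81 [ 0.14 -3.6   3.28] [-0.81 -0.22  0.01]
cx -75.27716693352815 cy 1.5680949341433583 nose 34.72283306647185 push 3.468320639033888 lat 0.9854317429633846
```

```bash
python3 - <<'E'
from h import *
c=cal("wrist"); w=ctrl.camera("wrist"); cv2.imwrite("pics/wrist8.png",cv2.resize(w[0:260,200:440],None,fx=2.3,fy=2.3,interpolation=cv2.INTER_CUBIC))
a=cv2.imread("pics/wrist7.png"); cv2.imwrite("pics/wrist7b.png",cv2.resize(a[0:260,200:440],None,fx=2.3,fy=2.3,interpolation=cv2.INTER_CUBIC))
cv2.imwrite("pics/s8.png",cv2.resize(ctrl.camera("scene")[240:310,320:440],None,fx=6.5,fy=6.5,interpolation=cv2.INTER_CUBIC))
E
python3 st.py
```

```text
11.9667 [567.75  46.93  46.56] [-180.      0.    108.21] 44.07 [ 1.16 -3.13  2.34] [-0.86 -0.13  0.03]
cx -75.25056282698263 cy 1.584825269127021 nose 34.74943717301737 push 3.3338297055924406 lat -0.1329691719134324
```

View pics/wrist8.png

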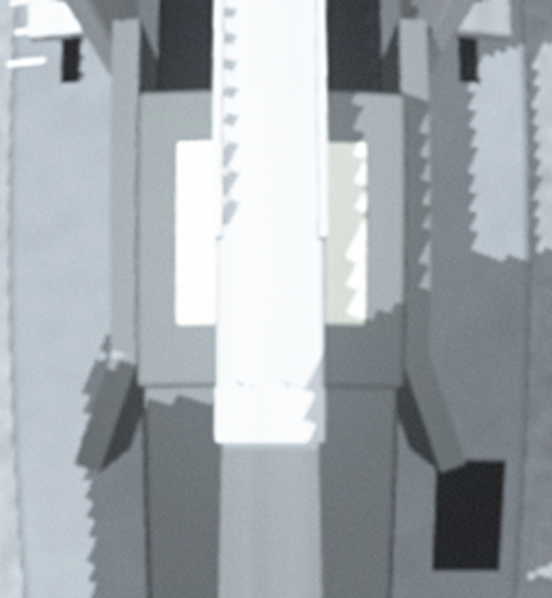

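View pics/wrist7b.png

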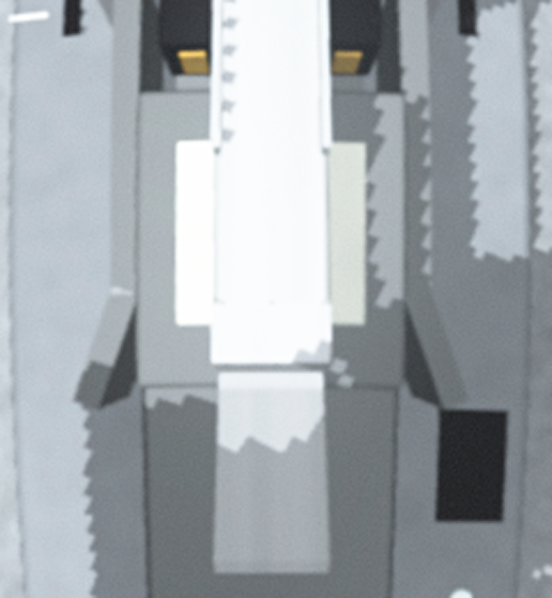

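View pics/s8.png

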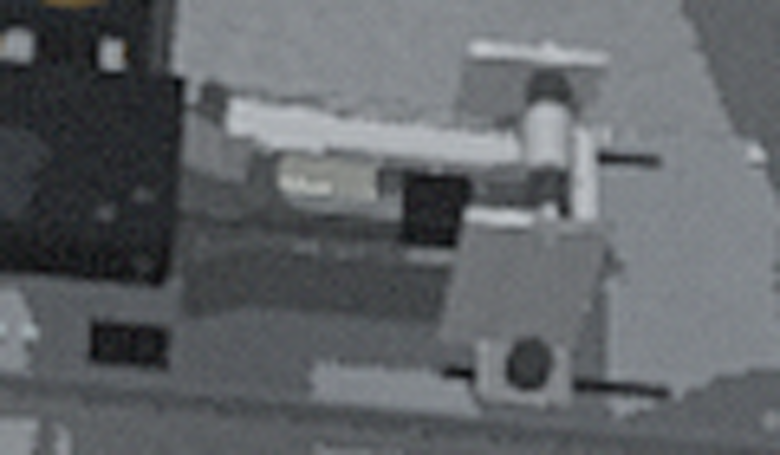

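>>> jog_arm(targets="0 0 0 0 0 0 0.6; 0 0 0 0 0 0 0.7; 0 0 0 0 0 0 0.8; 0 0 0 0 0 0 0.8; 0 0 0 0 0 0 0.8; 0 0 0 0 0 0 0.8")

```text
time_s: 12.47
eef_pos: [567.6, 47.3, 46.4]
ee_rot: [-3.141, -0.0, 1.889]
wrist_force: [0.4, -0.1, 1.2]
finger_gap: 68.4
```

```bash
python3 st.py; python3 - <<'E'
from h import *
c=cal("wrist"); w=ctrl.camera("wrist"); cv2.imwrite("pics/wrist9.png",w)
E
```

```text
12.4667 [567.6   47.28  46.39] [-1.7998e+02 -3.0000e-02  1.0822e+02] 68.42 [ 0.42 -0.07  1.19] [-0.07  0.06 -0.03]
cx -74.87012117085297 cy 1.6179511223612695 nose 35.12987882914703 push 0.1915413018655025 lat -0.3771381060517674
```

View pics/wrist9.png

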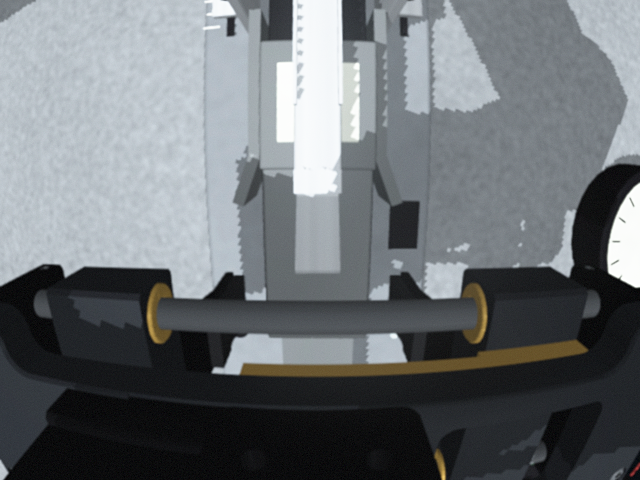

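>>> jog_arm(targets="0 0 0 0 0 10 0.9; 0 0 0 0 0 30 0.9; 0 0 0 0 0 60 0.9; 0 0 0 5 -15 95 0.9; 0 0 0 15 -45 120 0.9; 0 0 0 25 -75 130 0.9; 0 0 0 25 -75 130 0.9; 0 0 0 25 -75 130 0.9")

```text
time_s: 13.18
eef_pos: [593.5, -30.6, 178.4]
ee_rot: [3.139, 0.001, 1.884]
wrist_force: [0.6, 0.8, -0.7]
finger_gap: 78.4
```

```bash
python3 st.py; python3 - <<'E'
from h import *
c=cal("wrist"); w=ctrl.camera("wrist"); cv2.imwrite("pics/wrist10.png",w); np.save("cw10.npy",c,allow_pickle=True)
cv2.imwrite("pics/s10.png",cv2.resize(ctrl.camera("scene")[230:320,270:455],None,fx=4.3,fy=4.3,interpolation=cv2.INTER_CUBIC))
cv2.imwrite("pics/w10b.png",cv2.resize(w[0:200,230:410],None,fx=3,fy=3,interpolation=cv2.INTER_CUBIC))
E
```

```text
13.1833 [593.51 -30.64 178.37] [1.7985e+02 7.0000e-02 1.0794e+02] 78.39 [ 0.63  0.8  -0.69] [-0.06  0.06  0.02]
cx -156.98631614259006 cy 1.1187842850376384 nose -46.986316142590056 push -0.5659949473261832 lat -0.8444262671754286
```

View pics/w10b.png

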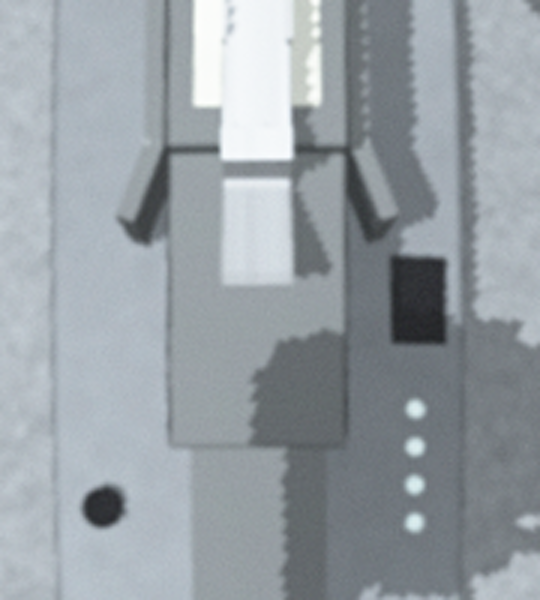

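View pics/s10.png

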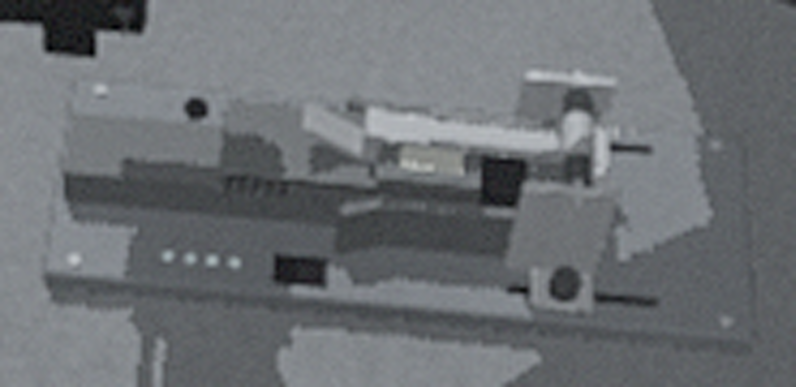

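```bash
python3 - <<'E'
from h import *
c=np.load("cw10.npy",allow_pickle=True).item()
u=np.array([-.3098,.9508]); n=np.array([-u[1],u[0]])
B=lambda p:(230+p[0]/3,p[1]/3)
for k,p,z in [("rearL",(170,445),62),("rearR",(345,446),62),("shL",(168,150),70),("shR",(347,150),70),("mL",(137,222),56),("mR",(378,222),56),("lipL76",(221,285),76),("lipL81",(221,285),81),("lipR81",(292,285),81),("lipR76",(292,285),76)]:
    v=ray(B(p),c,z)[:2]-[545.94,118.97]; print(k,(v@u).round(1),(v@n).round(1))
E
```

```text
rearL -88.7 22.7
rearR -89.0 -20.6
shL -15.4 22.5
shR -15.5 -20.6
mL -30.8 31.4
mR -30.9 -29.4
lipL76 -50.6 9.5
lipL81 -51.3 9.4
lipR81 -51.4 -6.9
lipR76 -50.7 -7.0
```

```bash
python3 -c "
from station import ctrl
print(ctrl.job_done())"
```

```text
the job is handed in; nothing more can be done
None
```

The stepped-heel pack is in the charging cradle with the toe behind its shoulder, let go and handed in at about 13.2 s of the 51 s allowed. No verdict was reported.

**What I did:** I picked the stepped grey pack, seen at (411, 226) in the top picture, over the plain grey, green and brown ones. I gripped it by the heel and laid it on the track. In the wrist picture the head sat at h ≈ -14.4 mm. I pushed the nose in under the arm, reading about 8 N at the lip and about 5 N while sliding. I covered the last stretch in roughly 1 mm steps until the push force dropped, then opened the jaws and backed off.

**Last checks:**
- **Toe drop:** After the drop the arm measured about 11% narrower in the wrist picture, which fits it dropping from about 0.13 to 0.04 rad. I had no direct reading of the arm angle.
- **Pack position:** After release the shoulder measured between h-1 and h+1 mm, consistent with contacts pressed in about 2 mm. The pack lay on the centre line to within about 1 mm and parallel to the track.
- **Robot:** The jaws were clear of everything and the wrist force was near zero.

**What disagreed or went unchecked:**
- On the last 1 mm step the pack jumped forward about 2.5 mm as the toe fell, and the push settled at only 3.5 N. I had expected it to rise towards 8 N.
- The scene picture gave a rougher contact travel of 2 to 4 mm.
- I did not look again at the other objects on the bench, but I felt no contact away from the pack and cradle.

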